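Sweep the counted pipe caps into the pick bin

TASK

Three low round pipe caps lie on the raised counting board. With the closed fingers, gently sweep them along the board and off its end into the open bin, without pinching them or picking them up. Leave the tall coupling standing where it is on the board, and leave the jar and the elbow on the bench alone.

Things in the scene. Friction and masses are not known exactly. Their poses are not given: they have to be found in the camera images.
- board: fixed plywood board on legs, 250 (x, across) by 280 mm (y, along the lanes), flat top 70 mm above the bench. Rails 14 mm high on the long sides, inner faces at x = +-115 mm; both ends (y = +-140 mm) open, no lip: bin at one, carton at the other, either way round. Caps and coupling stand one to a lane, in any order, in 4 lanes along y, 54 mm apart. Origin: under its centre, at bench height.
- bin: fixed open orange bin at one end of the board, 230 (x) by 150 mm (y) outside, 55 mm high, walls 4 mm, axes parallel to the board's. Its rim is 15 mm below the board's top and its edge tucks 10 mm under the board's end, so what is pushed off that end drops in. Origin: centre of its underside, 205 mm from the board's centre along the board's + or - y.
- carton: fixed closed carton, 230 by 150 mm, 53 mm high, at the board's other end in the same way, 205 mm from its centre (caps do not belong on it). Origin: centre of its underside.
- cap1: plain stainless pipe cap, a low round disc with a slightly domed top: 34 mm in diameter, 20 mm high in all (straight side 14 mm), 60 to 110 g; loose, lying dome up on the counting board at the start, in a lane of its own. Origin at its middle: 10 mm above the surface it lies on. It slides when pushed low down from the side (about 1 N).
- cap2: plain stainless pipe cap, a low round disc with a slightly domed top: 34 mm in diameter, 20 mm high in all (straight side 14 mm), 60 to 110 g; loose, lying dome up on the counting board at the start, in a lane of its own. Origin at its middle: 10 mm above the surface it lies on. It slides when pushed low down from the side (about 1 N).
- cap3: plain stainless pipe cap, a low round disc with a slightly domed top: 34 mm in diameter, 20 mm high in all (straight side 14 mm), 60 to 110 g; loose, lying dome up on the counting board at the start, in a lane of its own. Origin at its middle: 10 mm above the surface it lies on. It slides when pushed low down from the side (about 1 N).
- coupling: tall stainless pipe coupling standing upright on the board in one of the lanes: 35 mm in diameter, 58 mm high, not to be disturbed. Origin: centre of its underside, on the board's top.
- jar: closed jar of 64 mm diameter and 90 mm high standing on the bench past the bin or the carton, to the robot's left or right (bystander). Origin: centre of its underside.
- elbow: stainless pipe elbow lying on the bench past the bin or the carton, on the other side from the jar, about 65 by 65 mm and 36 mm high (bystander). Origin: near its middle, at bench height.
Things that resemble listed ones, but are neither listed nor needed, are in the scene too. Leave any turquoise look-alike of the cap2 alone.

How it is judged (in metres and radians):
At the end, for the whole second after the job is handed in: All three caps lie at rest inside the bin (middles within its walls and below its rim); the coupling stands upright within 30 mm of where it stood; jar and elbow within 30 mm of where they were (x of cap1 in the frame of bin between -0.113 and 0.113 m and y of cap1 in the frame of bin between -0.073 and 0.073 m and height (world z) of each of cap1, cap2, cap3 below 0.055 m and linear speed of each of cap1, cap2, cap3 below 0.03 m/s and x of cap2 in the frame of bin between -0.113 and 0.113 m and y of cap2 in the frame of bin between -0.073 and 0.073 m and x of cap3 in the frame of bin between -0.113 and 0.113 m and y of cap3 in the frame of bin between -0.073 and 0.073 m and distance of each of coupling, jar, elbow from where it was at the start of the episode below 0.03 m and angle between coupling's own z axis and vertical below 0.2 rad); the robot touches nothing.
It fails at once if a cap is lifted (its middle more than 30 mm above where it lies on the board) (height (world z) of any of cap1, cap2, cap3 above 0.11 m).
It fails at once if a cap is carried out over an end instead of being pushed off it (still at board height 50 mm past the end) ((height (world z) of cap1 above 0.081 m and (y of cap1 in the frame of board above 0.19 m or y of cap1 in the frame of board below -0.19 m)) or (height (world z) of cap2 above 0.081 m and (y of cap2 in the frame of board above 0.19 m or y of cap2 in the frame of board below -0.19 m)) or (height (world z) of cap3 above 0.081 m and (y of cap3 in the frame of board above 0.19 m or y of cap3 in the frame of board below -0.19 m))).
It fails at once if a cap is pinched or pressed with more than 20 N (contact force between the fingers and cap1 above 20 N or contact force between the fingers and cap2 above 20 N or contact force between the fingers and cap3 above 20 N).
It fails at once if the coupling is knocked over or shoved more than 30 mm (angle between coupling's own z axis and vertical above 0.5 rad or distance of coupling from where it was at the start of the episode above 0.03 m).
It fails at once if the jar or the elbow is shifted more than 30 mm (distance of any of jar, elbow from where it was at the start of the episode above 0.03 m).
It also fails if it takes over 64 s, if anything falls off the work surface, if the arm or the gripper's body presses on something with over 40 N, if the wrist force passes 120 N, or if a joint passes its speed limit or range.

ROBOT

A 6-joint arm with a two-finger parallel gripper is mounted at the origin on the work surface. World frame = base frame: x ahead of the robot, y to its left, z up, the work surface at z = 0. Lengths are in mm, angles in rad, forces in N, time in s.
With the tool pointing down it reaches from about 400 to 925 mm from the base axis. Payload 12.5 kg.
Tool frame: the origin (TCP) lies midway between the tips of the shut fingers; the grasp point (between the pads) lies 19 mm behind it; x points along the fingers, y is the direction in which the jaws open and shut, and the axes are right-handed (so a half turn about x gives the same grasp; the last joint's range is limited). The gripper opens to 95 mm and grips with 3 to 60 N. Pads are 20 mm wide; open, the fingers measure 119 mm over their backs; the gripper's body (75 mm by 180 mm) begins 59 mm behind the grasp point.
Start: joints at [-1.236, 0.491, 1.559, -0, 1.092, -0.106], TCP at [266.689, -565.264, 214.661] pointing down, gripper open.
Joint ranges: [-3.1, 3.1], [-0.84, 2.19], [0.05, 2.79], [-1.13, 4.28], [0.06, 2.93], [-2.69, 2.69]. Speed limits (rad/s): [2.22, 2.22, 2.79, 3.14, 3.14, 3.14].

INTERFACE

Orientations are given as a unit quaternion [x, y, z, w].
In Python, from bench import * gives the robot as it stands.
- The arm moves only by the tool carry_out, never from a script. Its argument "moves" is a list of rows, each a list of 7 numbers: the shift along the tool's x, y, z in units of 50 mm (1.0 is 50 mm), then the turn, a rotation vector about the tool's x, y, z in units of 5 degrees (1.0 is 5 degrees), then the closure, from 0 (fully open) to 1 (shut). In form: [[dx, dy, dz, wx, wy, wz, jaw], ...]. A call has exactly 5 rows; each row shifts and turns the commanded pose from where the row before left it, along the tool's axes as they then stand; what a row does not reach is not made up. A row lasts 1/8 s, in which the tool goes at most 62.5 mm and 10.7 degrees, less where a joint would pass 70% of its speed; a pose out of reach is approached as far as the arm can. A call is refused whole if a number of a shift passes 1 or a number of a turn 1, either way. A call with a gripper value outside its range is refused whole. The fingers move at their own pace and stop on an object; "squeeze" is the grip in N (left out, the last holds). Time passes only in rows, so rows that do not move let the fingers close, or fill a call up. It gives the time, the measured TCP pose, the force and the opening at its end, in the units of the state.
- state(): the state, without advancing time (a new reading comes with each control period).
- grab_frame(name): name is "side" or "top"; returns a dict with "pixels" (384x512x3 uint8, red, green, blue), "camera_matrix" (3x3 intrinsics, pixels), "cam_to_world" (4x4, takes a point from camera to world coordinates). Camera axes: x right, y down, z forward; pixel columns grow to the right and rows downward; lengths in mm; the calibration is good to about 2 mm. A picture is of the moment at which its call begins. There is no depth.
- job_done(): hands the job in, once; it reports no verdict.
The state is a dict: "time": time; "joint_pos": joint angles; "qvel": joint speeds; "joint_efforts": joint torques, N m; "tool_pos": TCP position; "ee_rot": TCP orientation; "ft_force": force on the tool from outside, world axes, zero at the start; "moment": the same for the moment, N m; "finger_gap": finger opening in mm.
Only numpy, scipy, OpenCV 4.12 (cv2) and the standard library are available. Lean on these libraries where they do the work, as an engineer would, in place of code of your own. Each camera call takes 0.05 s, during which the arm holds its last target.

## Working session

There is one attempt and no reset: what is moved stays moved. The work goes in short steps, Python scripts to look and compute and a tool call to move; the robot and the scene stay as the last step left them, time stands still between calls to the robot, and variables do not carry over. Pictures are saved under pics/ and viewed, and the job is handed in when it is done.

Besides the shell and the picture viewer there is one more tool, called after "Request:" as name(argument=value, ...), one argument or row to a line, values as JSON. carry_out: Moves the arm, as the interface text tells. Its arguments: {"type":"object","properties":{"moves":{"type":"array","items":{"type":"array","items":{"type":"number"}}},"squeeze":{"type":"number"}},"required":["moves"]}

```bash
mkdir -p pics; ls; python3 - <<'E'
from bench import *
import cv2
print(state())
for n in ("side","top"):
    f=grab_frame(n); cv2.imwrite(f"pics/{n}0.png",f["pixels"][:,:,::-1]); print(n,f["camera_matrix"],f["cam_to_world"])
    import numpy as np; np.savez(f"{n}.npz",K=f["camera_matrix"],T=f["cam_to_world"])
E
```

```text
pics
{'time': 0.0, 'joint_pos': array([-1.23560515e+00,  4.91558897e-01,  1.55947490e+00, -2.40578457e-05,
        1.09170021e+00, -1.05625411e-01]), 'qvel': array([-0.00073928,  0.0006057 , -0.00094995, -0.00047307, -0.00062869,
       -0.00052326]), 'joint_efforts': array([ 2.61375571e-03, -6.12630272e+01, -2.58184236e+01,  6.93884608e-02,
        4.81595763e-02, -3.13860596e-05]), 'tool_pos': array([ 266.58960224, -565.00737066,  214.05339864]), 'ee_rot': array([-0.68994596, -0.1549972 ,  0.69005338, -0.15419718]), 'ft_force': array([0.46524225, 0.46232456, 0.44285243]), 'moment': array([0.0347198 , 0.01203468, 0.02568935]), 'finger_gap': 95.15655761842818}
side [[380.37039285   0.         252.62184688]
 [  0.         380.37039285 191.31231462]
 [  0.           0.           1.        ]] [[-9.79545438e-01 -1.45872115e-01  1.38607580e-01  4.39198369e+02]
 [-2.00784522e-01  7.54005417e-01 -6.25428978e-01  6.78792785e+02]
 [-1.32782185e-02 -6.40466358e-01 -7.67871430e-01  9.05863506e+02]
 [ 0.00000000e+00  0.00000000e+00  0.00000000e+00  1.00000000e+00]]
top [[495.14426651   0.         253.68499505]
 [  0.         495.14426651 187.3906527 ]
 [  0.           0.           1.        ]] [[-1.22773925e-02 -9.89329304e-01  1.45178488e-01  3.48136064e+02]
 [-9.99788911e-01  1.45377113e-02  1.45185625e-02 -1.30509592e+01]
 [-1.64742023e-02 -1.44969592e-01 -9.89298953e-01  1.72512578e+03]
 [ 0.00000000e+00  0.00000000e+00  0.00000000e+00  1.00000000e+00]]
```

View pics/side0.png

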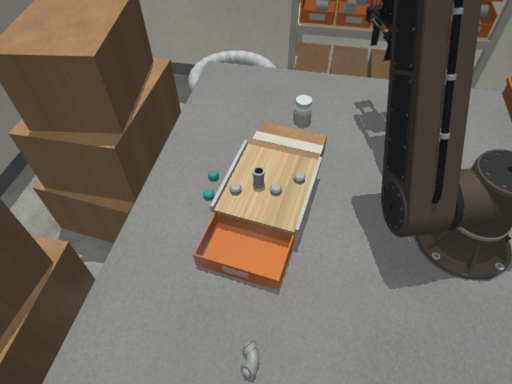

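View pics/top0.png

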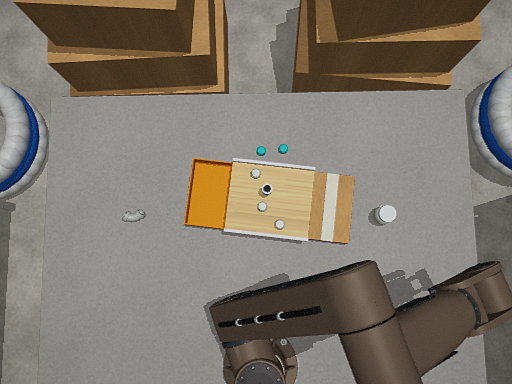

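Top view: the bin (orange) is at (208,193), on the robot's left, and the carton at (332,208). The steel caps are at (255,174), (262,207) and (279,225). The coupling with its dark bore is at (267,189). Two turquoise look-alikes lie on the bench at (261,151) and (283,149), and I'll leave those alone. The jar is at (386,214) and the elbow at (134,215). Next I'll take a close crop and measure.

```bash
cat > h.py <<'E'
import numpy as np,cv2
def ray(n,u,v,z):
    d=np.load(f"{n}.npz");K,T=d["K"],d["T"]
    r=T[:3,:3]@np.linalg.inv(K)@np.array([u,v,1.]);o=T[:3,3]
    return o+r*(z-o[2])/r[2]
def proj(n,P):
    d=np.load(f"{n}.npz");K,T=d["K"],d["T"]
    p=T[:3,:3].T@(np.asarray(P,float)-T[:3,3]);q=K@p;return q[:2]/q[2]
E
python3 - <<'E'
import cv2
a=cv2.imread("pics/top0.png")[140:252,180:362]; cv2.imwrite("pics/top0c.png",cv2.resize(a,None,fx=4.3,fy=4.3,interpolation=cv2.INTER_CUBIC))
a=cv2.imread("pics/side0.png")[120:290,190:335]; cv2.imwrite("pics/side0c.png",cv2.resize(a,None,fx=3.5,fy=3.5,interpolation=cv2.INTER_CUBIC))
E
```

```text
(no output)
```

View pics/top0c.png

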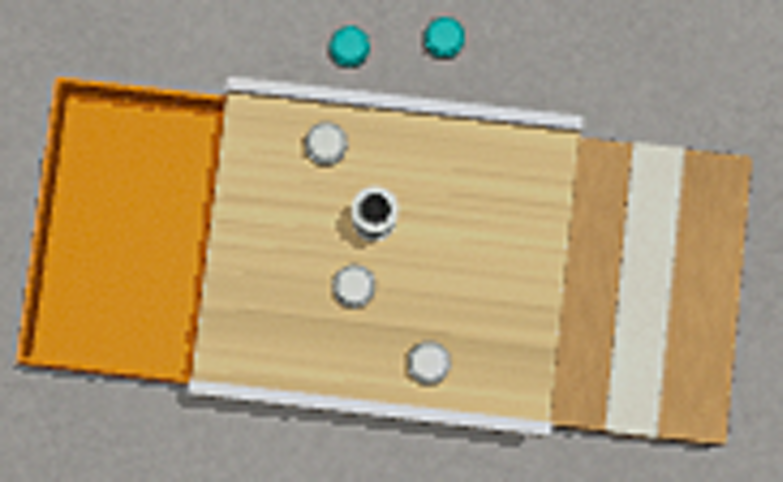

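View pics/side0c.png

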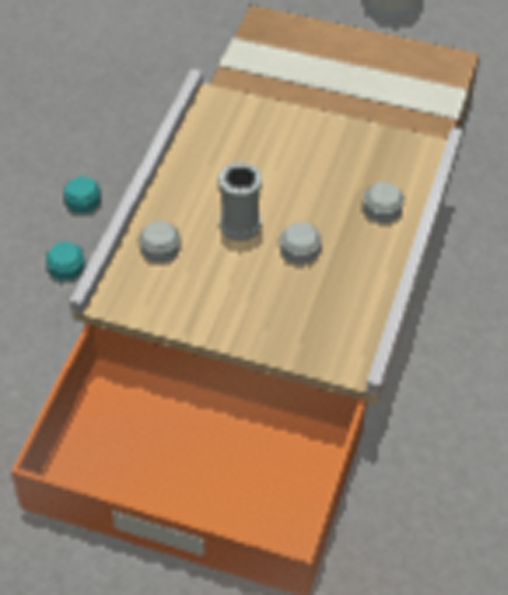

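```bash
python3 - <<'E'
from h import *
def c(u,v): return ((u+.5)/4.3-.5+180,(v+.5)/4.3-.5+140)
def s(u,v): return ((u+.5)/3.5-.5+190,(v+.5)/3.5-.5+120)
P={}
for k,p,z in [("railUL",(228,78),84),("railUR",(582,117),84),("railLL",(190,392),84),("railLR",(550,434),84),("endL1",(225,97),70),("endL2",(192,381),70),("endR1",(578,130),70),("endR2",(552,420),70),
 ("binUL",(57,78),55),("binLL",(17,366),55),("capA",(325,143),84),("capB",(354,286),84),("capC",(428,362),84),("coup",(375,209),128),("T1",(350,46),14),("T2",(444,38),14)]:
    P[k]=ray("top",*c(*p),z); print(k,P[k].round(1))
for k,p,z in [("capA",(160,241),82),("capB",(301,243),82),("capC",(383,201),82),("coup",(240,179),128),("endBR",(368,389),70),("endBL",(85,322),70)]:
    print("side",k,ray("side",*s(*p),z).round(1))
d1=P["railUL"]-P["railUR"];d2=P["railLL"]-P["railLR"]
print(d1,d2,np.linalg.norm(d1),np.linalg.norm(d2))
yaw=[np.degrees(np.arctan2(-d[0],d[1])) for d in (d1,d2)];print(yaw)
ctr=sum(P[k] for k in("railUL","railUR","railLL","railLR"))/4;print(ctr)
y=np.radians(np.mean(yaw));R=np.array([[np.cos(y),-np.sin(y)],[np.sin(y),np.cos(y)]])
for k in P: print(k,(R.T@(P[k]-ctr)[:2]).round(1))
E
```

```text
railUL [691.3  81.   84. ]
railUR [ 655.9 -196.    84. ]
railLL [445.2 111.8  84. ]
railLR [ 409.5 -164.1   84. ]
endL1 [678.9  84.2  70. ]
endL2 [454.6 111.2  70. ]
endR1 [ 648.1 -194.1   70. ]
endR2 [ 420.8 -167.2   70. ]
binUL [699.5 219.8  55. ]
binLL [469.1 250.   55. ]
capA [638.3   5.3  84. ]
capB [525.5 -15.7  84. ]
capC [465.9 -71.8  84. ]
coup [579.1 -32.4 128. ]
T1 [731.2 -15.4  14. ]
T2 [736.6 -92.7  14. ]
side capA [638.2   6.9  82. ]
side capB [525.6 -12.7  82. ]
side capC [466.2 -70.7  82. ]
side coup [579.3 -30.7 128. ]
side endBR [454.1 109.3  70. ]
side endBL [679.8  89.3  70. ]
[ 3.54624699e+01  2.76942192e+02 -2.27373675e-13] [ 35.74530814 275.82819012   0.        ] 279.20344666142915 278.13471110340447
[np.float64(-7.297019423225212), np.float64(-7.383959796429018)]
[550.4731774  -41.82311858  84.        ]
railUL [124.  139.8]
railUR [ 124.2 -139.4]
railLL [-124.   138.9]
railLR [-124.2 -139.3]
endL1 [111.3 141.5]
endL2 [-114.7  139.6]
endR1 [ 116.3 -138.5]
endR2 [-112.6 -140.9]
binUL [114.4 278.5]
binLL [-117.9  279.1]
capA [81. 58.]
capB [-28.1  22.7]
capC [-80.1 -40.6]
coup [27.2 13. ]
T1 [175.8  49.3]
T2 [191.1 -26.7]
```

```bash
cat >> h.py <<'E'
from scipy.spatial.transform import Rotation as Ro
YAW=np.radians(-7.34);C0=np.array([550.5,-41.8])
RB=np.array([[np.cos(YAW),-np.sin(YAW)],[np.sin(YAW),np.cos(YAW)]])
def w(bx,by): return C0+RB@[bx,by]
def go(bx,by,z):
    "total shift in tool units to board-frame target"
    from bench import state
    s=state();R=Ro.from_quat(s["ee_rot"]).as_matrix();p=s["tool_pos"]
    t=np.array([*w(bx,by),z]);print("t",s["time"],"board",(RB.T@(p[:2]-C0)).round(1),p[2].round(1),"F",s["ft_force"].round(1),"gap",s["finger_gap"].round(1))
    print("units",(R.T@(t-p)/50).round(3))
def rot():
    from bench import state
    R=Ro.from_quat(state()["ee_rot"]).as_matrix()
    print(R.round(3)); 
    # want tool x down, tool y along +-board x
    for sgn in(1,-1):
        y=np.array([*(RB@[sgn,0]),0]);x=np.array([0,0,-1.]);D=np.c_[x,y,np.cross(x,y)]
        print(sgn,np.degrees(Ro.from_matrix(R.T@D).as_rotvec()).round(2)/5)
E
python3 - <<'E'
from h import *
rot(); go(-81,-95,214)
E
```

```text
[[-0.     0.427 -0.904]
 [ 0.001 -0.904 -0.427]
 [-1.    -0.001 -0.   ]]
1 [-1.148e+01 -6.000e-03  1.000e-02]
-1 [2.452e+01 1.000e-02 8.000e-03]Traceback (most recent call last):
  File "<stdin>", line 2, in <module>
  File "h.py", line 17, in go
    t=np.array([*w(bx,by),z]);print("t",s["time"],"board",(RB.T@(p[:2]-C0)).round(1),p[2].round(1),"F",s["ft_force"].round(1),"gap",s["finger_gap"].round(1))
                                                                                                                                    ^^^^^^^^^^^^^^^^^^^^^
AttributeError: 'float' object has no attribute 'round'
```

Request:
carry_out(
  moves=[
    [0,0,0,-1,0,0,1],
    [0,0,0,-1,0,0,1],
    [0,0,0,-1,0,0,1],
    [0,0,0,-1,0,0,1],
    [0,0,0,-1,0,0,1],
  ],
  squeeze=10,
)

```text
time: 0.72
tool_pos: [266.6, -565.1, 214.3]
ee_rot: [0.64, 0.301, -0.64, 0.301]
ft_force: [0.1, -0.3, -0.1]
finger_gap: 50.4
```

Request:
carry_out(
  moves=[
    [0,0,0,-1,0,0,1],
    [0,0,0,-1,0,0,1],
    [0,0,0,-1,0,0,1],
    [0,0,0,-1,0,0,1],
    [0,0,0,-1,0,0,1],
  ],
)

```text
time: 1.35
tool_pos: [266.6, -565.1, 214.3]
ee_rot: [0.559, 0.433, -0.559, 0.432]
ft_force: [1.3, -0.7, -0.4]
finger_gap: 2.4
```

Request:
carry_out(
  moves=[
    [0,0,0,-1,0,0,1],
    [0,0,0,-0.48,0,0,1],
    [0,0,0,0,0,0,1],
    [0,0,0,0,0,0,1],
    [0,0,0,0,0,0,1],
  ],
)

```text
time: 1.98
tool_pos: [266.7, -565.2, 214.6]
ee_rot: [-0.531, -0.467, 0.531, -0.467]
ft_force: [-0.3, 0.1, -0.5]
finger_gap: 0.6
```

```bash
sed -i 's/s\["finger_gap"\].round(1)/round(s["finger_gap"],1)/' h.py; python3 - <<'E'
from h import *
rot(); go(-81,-95,214)
E
```

```text
[[ 0.     0.992 -0.128]
 [-0.    -0.128 -0.992]
 [-1.     0.     0.   ]]
1 [-0.006  0.    -0.   ]
-1 [35.994 -0.    -0.   ]
t 1.975 board [-214.6 -555.4] 214.6 F [-0.3  0.1 -0.5] gap 0.6
units [ 0.012  2.667 -9.21 ]
```

Request:
carry_out(
  moves=[
    [0,0.27,-0.92,0,0,0,1],
    [0,0.27,-0.92,0,0,0,1],
    [0,0.27,-0.92,0,0,0,1],
    [0,0.27,-0.92,0,0,0,1],
    [0,0.27,-0.92,0,0,0,1],
  ],
)

```text
time: 2.6
tool_pos: [363.5, -344.4, 214.8]
ee_rot: [0.531, 0.467, -0.531, 0.467]
ft_force: [1.2, 0.1, -0.5]
finger_gap: 0.6
```

Request:
carry_out(
  moves=[
    [0,0.27,-0.92,0,0,0,1],
    [0,0.27,-0.92,0,0,0,1],
    [0,0.27,-0.92,0,0,0,1],
    [0,0.27,-0.92,0,0,0,1],
    [0,0.24,-0.92,0,0,0,1],
  ],
)

```text
time: 3.22
tool_pos: [458.4, -124.7, 214.8]
ee_rot: [0.531, 0.467, -0.531, 0.467]
ft_force: [0.7, -0.1, 0.3]
finger_gap: 0.5
```

Request:
carry_out(
  moves=[
    [0.5,0,0,0,0,0,1],
    [0.5,0,0,0,0,0,1],
    [0.5,0,0,0,0,0,1],
    [0,0,0,0,0,0,1],
    [0,0,0,0,0,0,1],
  ],
)

```text
time: 3.85
tool_pos: [458.3, -126.3, 140.4]
ee_rot: [0.531, 0.467, -0.531, 0.467]
ft_force: [-0.6, 0.3, 0.9]
finger_gap: 0.4
```

```bash
python3 - <<'E'
from h import *
from bench import *
go(-81,-95,76)
for n in("side","top"):
    cv2.imwrite(f"pics/{n}1.png",grab_frame(n)["pixels"][:,:,::-1])
a=cv2.imread("pics/side1.png")[100:290,170:350]; b=cv2.imread("pics/top1.png")[140:252,180:362]
a=cv2.resize(a,None,fx=2.1,fy=2.1);b=cv2.resize(b,(400,246))
o=np.zeros((400,785,3),np.uint8);o[:a.shape[0],:a.shape[1]]=a[:400];o[:246,383:783]=b
cv2.imwrite("pics/m1.png",o)
E
```

```text
t 3.85 board [-80.7 -95.6] 140.4 F [-0.6  0.3  0.9] gap 0.4
units [ 1.288 -0.008 -0.012]
```

View pics/m1.png

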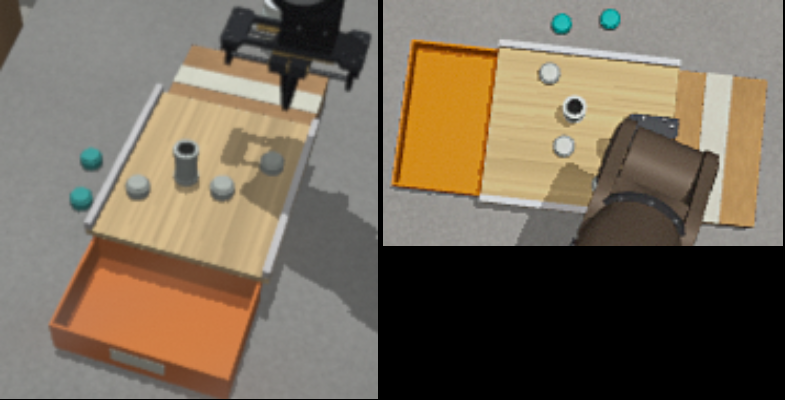

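The closed fingers sit behind cap C (mosaic pixel 272,163), in its lane. Now I'll descend and push.

Request:
carry_out(
  moves=[
    [0.5,0,0,0,0,0,1],
    [0.4,0,0,0,0,0,1],
    [0.28,0,0,0,0,0,1],
    [0.1,0,0,0,0,0,1],
    [0,0,0,0,0,0,1],
  ],
)

```text
time: 4.58
tool_pos: [458.0, -126.2, 75.8]
ee_rot: [0.531, 0.467, -0.531, 0.467]
ft_force: [0.4, 0.1, 0.3]
finger_gap: 0.4
```

Request:
carry_out(
  moves=[
    [0,0,-0.2,0,0,0,1],
    [0,0,-0.15,0,0,0,1],
    [0,0,-0.1,0,0,0,1],
    [0,0,-0.1,0,0,0,1],
    [0,0,-0.1,0,0,0,1],
  ],
)

```text
time: 5.2
tool_pos: [462.2, -93.6, 75.7]
ee_rot: [0.531, 0.467, -0.531, 0.467]
ft_force: [-0.2, -0.0, 0.7]
finger_gap: 0.3
```

Request:
carry_out(
  moves=[
    [0,0,-0.15,0,0,0,1],
    [0,0,-0.15,0,0,0,1],
    [0,0,-0.15,0,0,0,1],
    [0,0,-0.15,0,0,0,1],
    [0,0,-0.1,0,0,0,1],
  ],
)

```text
time: 5.82
tool_pos: [466.6, -58.7, 75.6]
ee_rot: [-0.531, -0.467, 0.531, -0.467]
ft_force: [-0.1, -0.5, 1.0]
finger_gap: 0.5
```

```bash
cat >> h.py <<'E'
def look(k,z=76,bx=0,by=0):
    from bench import grab_frame
    go(bx,by,z)
    f=grab_frame("side")["pixels"][:,:,::-1];cv2.imwrite(f"pics/s{k}.png",f)
    a=cv2.resize(f[115:290,185:340],None,fx=3.4,fy=3.4,interpolation=cv2.INTER_CUBIC)
    for x in(-81,-27,27,81):  # lane lines at cap height
        q=[((proj("side",[*w(x,y),82])-[185,115]+.5)*3.4).astype(int) for y in(-140,140)]
        cv2.line(a,tuple(map(int,q[0])),tuple(map(int,q[1])),(255,0,0),1)
    cv2.imwrite(f"pics/m{k}.png",a)
E
python3 -c "from h import *; look(2,76,-81,0)"
```

```text
t 5.825 board [-81.1 -27.4] 75.6 F [-0.1 -0.5  1. ] gap 0.5
units [-0.008  0.002 -0.549]
```

View pics/m2.png

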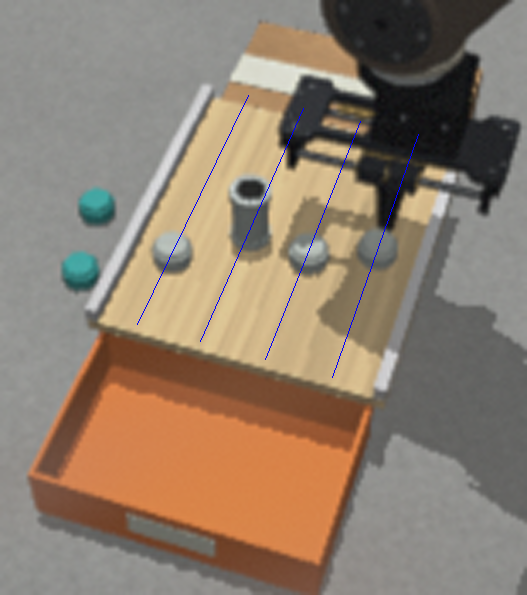

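Request:
carry_out(
  moves=[
    [0,0,-0.2,0,0,0,1],
    [0,0,-0.2,0,0,0,1],
    [0,0,-0.2,0,0,0,1],
    [0,0,-0.2,0,0,0,1],
    [0,0,-0.2,0,0,0,1],
  ],
)

```text
time: 6.5
tool_pos: [473.0, -8.9, 75.6]
ee_rot: [-0.531, -0.467, 0.531, -0.467]
ft_force: [-0.1, -0.1, -0.4]
finger_gap: 0.7
```

Request:
carry_out(
  moves=[
    [0,0,-0.2,0,0,0,1],
    [0,0,-0.2,0,0,0,1],
    [0,0,-0.2,0,0,0,1],
    [0,0,-0.15,0,0,0,1],
    [0,0,-0.1,0,0,0,1],
  ],
)

```text
time: 7.12
tool_pos: [478.4, 33.0, 75.6]
ee_rot: [-0.531, -0.467, 0.531, -0.467]
ft_force: [0.2, -0.4, -0.4]
finger_gap: 0.8
```

```bash
python3 -c "from h import *; look(3,76,-81,125)"
```

```text
t 7.125 board [-81.1  65. ] 75.6 F [ 0.2 -0.4 -0.4] gap 0.8
units [-0.008  0.002 -1.2  ]
```

View pics/m3.png

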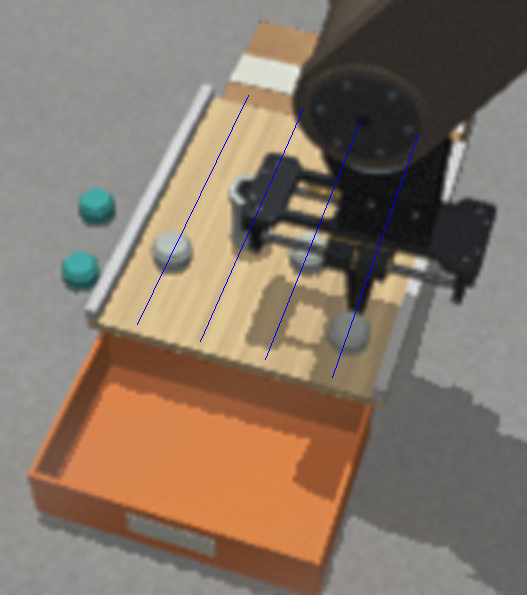

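Cap C (350,331) is still centred on its lane line. I'll continue over the end.

Request:
carry_out(
  moves=[
    [0,0,-0.15,0,0,0,1],
    [0,0,-0.2,0,0,0,1],
    [0,0,-0.2,0,0,0,1],
    [0,0,-0.2,0,0,0,1],
    [0,0,-0.15,0,0,0,1],
  ],
)

```text
time: 7.8
tool_pos: [484.2, 78.0, 75.6]
ee_rot: [-0.531, -0.467, 0.531, -0.467]
ft_force: [-0.7, -0.4, -0.1]
finger_gap: 0.6
```

Request:
carry_out(
  moves=[
    [0,0,-0.15,0,0,0,1],
    [0,0,-0.15,0,0,0,1],
    [0,0,-0.05,0,0,0,1],
    [0,0,0,0,0,0,1],
    [0,0,0,0,0,0,1],
  ],
)

```text
time: 8.43
tool_pos: [486.3, 94.4, 75.6]
ee_rot: [-0.531, -0.467, 0.531, -0.467]
ft_force: [0.2, -0.6, -0.9]
finger_gap: 0.2
```

```bash
python3 -c "from h import *; look(4,76,-81,125)"
```

```text
t 8.425 board [-81.  126.9] 75.6 F [ 0.2 -0.6 -0.9] gap 0.2
units [-0.008  0.001  0.038]
```

View pics/m4.png

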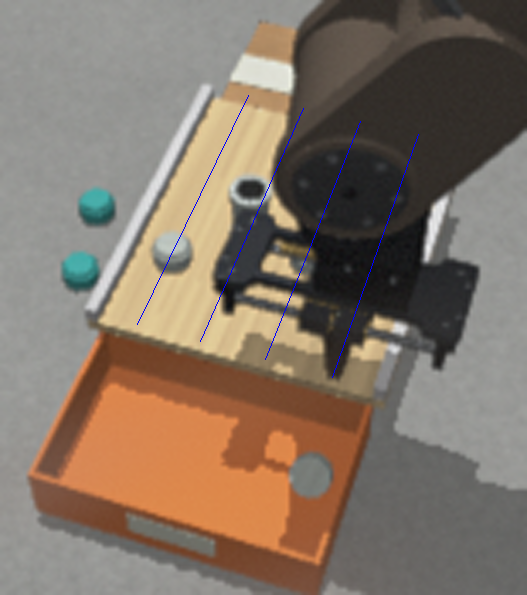

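Cap C is in the bin at (310,475). Next is cap B: lift, go back, shift a lane.

Request:
carry_out(
  moves=[
    [-0.7,0,0,0,0,0,1],
    [-0.8,0,0.2,0,0,0,1],
    [-0.2,0.35,0.7,0,0,0,1],
    [0,0.35,0.8,0,0,0,1],
    [0,0.37,0.8,0,0,0,1],
  ],
)

```text
time: 9.1
tool_pos: [523.7, -37.7, 161.0]
ee_rot: [0.531, 0.467, -0.531, 0.467]
ft_force: [0.6, -0.4, 0.4]
finger_gap: 0.5
```

Request:
carry_out(
  moves=[
    [0,0,0.6,0,0,0,1],
    [0,0,0,0,0,0,1],
    [0.5,0,0,0,0,0,1],
    [0.3,0,0,0,0,0,1],
    [0,0,0,0,0,0,1],
  ],
)

```text
time: 9.72
tool_pos: [519.2, -65.3, 119.8]
ee_rot: [-0.53, -0.468, 0.531, -0.467]
ft_force: [-0.9, -0.4, -0.2]
finger_gap: 0.6
```

```bash
python3 -c "from h import *; look(5,76,-27.5,-30)"
```

```text
t 9.725 board [-28.1 -27.3] 119.8 F [-0.9 -0.4 -0.2] gap 0.6
units [0.876 0.013 0.054]
```

View pics/m5.png

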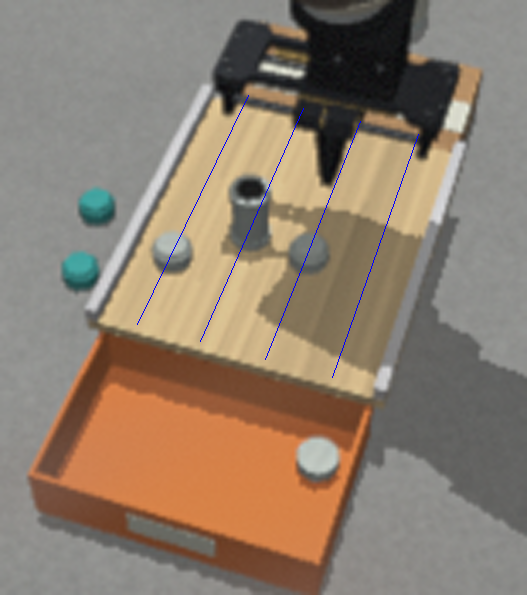

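Request:
carry_out(
  moves=[
    [0.4,0.01,0.05,0,0,0,1],
    [0.3,0,0,0,0,0,1],
    [0.17,0,0,0,0,0,1],
    [0,0,0,0,0,0,1],
    [0,0,-0.1,0,0,0,1],
  ],
)

```text
time: 10.4
tool_pos: [520.7, -63.6, 77.5]
ee_rot: [0.531, 0.467, -0.531, 0.467]
ft_force: [0.1, -0.3, -0.5]
finger_gap: 0.7
```

Request:
carry_out(
  moves=[
    [0,0,-0.1,0,0,0,1],
    [0,0,-0.1,0,0,0,1],
    [0,0,-0.1,0,0,0,1],
    [0,0,-0.1,0,0,0,1],
    [0,0,-0.15,0,0,0,1],
  ],
)

```text
time: 11.02
tool_pos: [524.0, -36.0, 77.1]
ee_rot: [-0.531, -0.467, 0.531, -0.467]
ft_force: [0.1, 0.0, 0.1]
finger_gap: 0.2
```

Request:
carry_out(
  moves=[
    [0,0,-0.2,0,0,0,1],
    [0,0,-0.2,0,0,0,1],
    [0,0,-0.2,0,0,0,1],
    [0,0,-0.15,0,0,0,1],
    [0,0,-0.1,0,0,0,1],
  ],
)

```text
time: 11.65
tool_pos: [529.4, 6.4, 77.1]
ee_rot: [-0.531, -0.467, 0.531, -0.467]
ft_force: [0.9, -0.6, 0.6]
finger_gap: 0.5
```

```bash
python3 -c "from h import *; look(6,76,-27.5,127)"
```

```text
t 11.65 board [-27.1  45.1] 77.1 F [ 0.9 -0.6  0.6] gap 0.5
units [ 0.022 -0.008 -1.638]
```

View pics/m6.png

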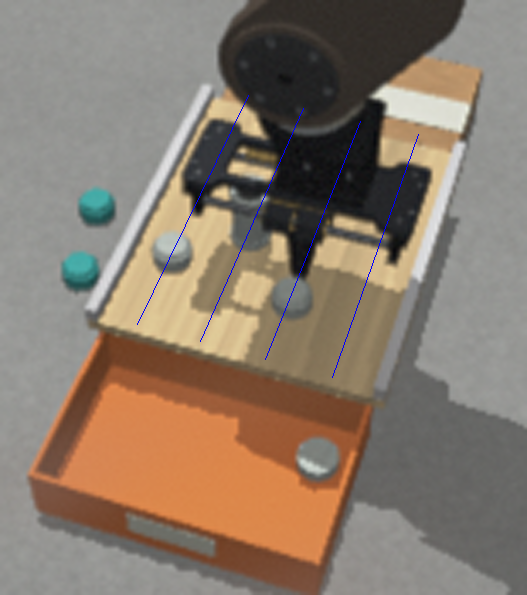

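Cap B (292,297) is on its lane line and the coupling hasn't been touched. I'll continue.

Request:
carry_out(
  moves=[
    [0,0,-0.15,0,0,0,1],
    [0,0,-0.2,0,0,0,1],
    [0,0,-0.2,0,0,0,1],
    [0,0,-0.2,0,0,0,1],
    [0,0,-0.2,0,0,0,1],
  ],
)

```text
time: 12.32
tool_pos: [535.5, 53.7, 77.1]
ee_rot: [-0.531, -0.467, 0.531, -0.467]
ft_force: [-0.6, -1.2, -1.2]
finger_gap: 0.8
```

Request:
carry_out(
  moves=[
    [0,0,-0.2,0,0,0,1],
    [0,0,-0.2,0,0,0,1],
    [0,0,-0.15,0,0,0,1],
    [0,0,-0.1,0,0,0,1],
    [0,0,-0.05,0,0,0,1],
  ],
)

```text
time: 12.95
tool_pos: [539.9, 87.9, 77.1]
ee_rot: [-0.531, -0.467, 0.531, -0.467]
ft_force: [1.2, -0.2, 0.5]
finger_gap: 0.5
```

```bash
python3 -c "from h import *; look(7,76,-27.5,127)"
```

```text
t 12.95 board [-27.1 127.3] 77.1 F [ 1.2 -0.2  0.5] gap 0.5
units [ 0.022 -0.008  0.006]
```

View pics/m7.png

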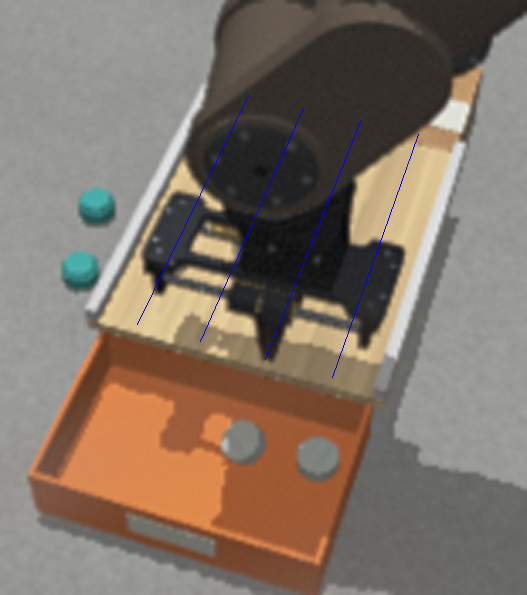

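Cap B is in the bin (243,441). Next is cap A: lift well over the coupling, move to lane +81 and come down behind the cap.

Request:
carry_out(
  moves=[
    [-0.8,0,0,0,0,0,1],
    [-0.9,0,0.1,0,0,0,1],
    [-0.2,0.7,0.5,0,0,0,1],
    [0,0.8,0.8,0,0,0,1],
    [0,0.66,0.8,0,0,0,1],
  ],
)

```text
time: 13.62
tool_pos: [634.0, -36.8, 172.4]
ee_rot: [0.531, 0.467, -0.531, 0.467]
ft_force: [-0.2, 0.3, -0.2]
finger_gap: 0.5
```

Request:
carry_out(
  moves=[
    [0,0,0.2,0,0,0,1],
    [0,0,0,0,0,0,1],
    [0.5,0,0,0,0,0,1],
    [0.4,0,0,0,0,0,1],
    [0,0,0,0,0,0,1],
  ],
)

```text
time: 14.25
tool_pos: [630.6, -43.8, 126.2]
ee_rot: [-0.53, -0.468, 0.531, -0.467]
ft_force: [-0.1, -0.2, -0.3]
finger_gap: 0.4
```

```bash
python3 -c "from h import *; look(8,76,81,8)"
```

```text
t 14.25 board [79.7  8.2] 126.2 F [-0.1 -0.2 -0.3] gap 0.4
units [1.004 0.03  0.005]
```

View pics/m8.png

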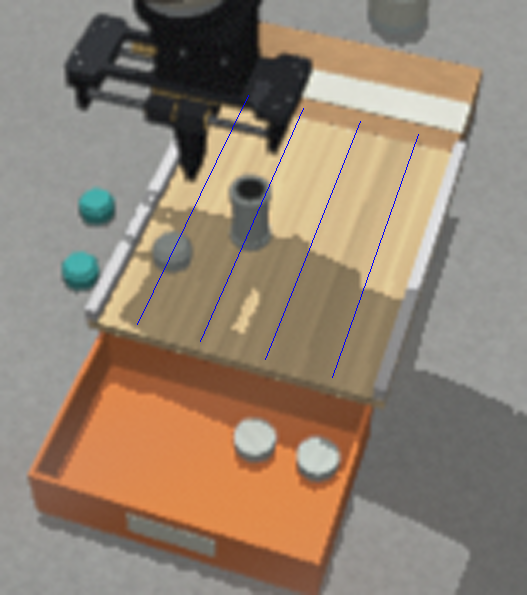

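Request:
carry_out(
  moves=[
    [0.4,0.02,0,0,0,0,1],
    [0.4,0,0,0,0,0,1],
    [0.2,0,0,0,0,0,1],
    [0,0,0,0,0,0,1],
    [0,0,-0.1,0,0,0,1],
  ],
)

```text
time: 14.92
tool_pos: [633.7, -40.3, 78.1]
ee_rot: [0.531, 0.466, -0.531, 0.467]
ft_force: [0.3, 0.2, 1.1]
finger_gap: 0.3
```

Request:
carry_out(
  moves=[
    [0,0,-0.1,0,0,0,1],
    [0,0,-0.1,0,0,0,1],
    [0,0,-0.1,0,0,0,1],
    [0,0,-0.1,0,0,0,1],
    [0,0,-0.15,0,0,0,1],
  ],
)

```text
time: 15.55
tool_pos: [636.9, -12.8, 77.2]
ee_rot: [-0.531, -0.467, 0.531, -0.467]
ft_force: [-0.5, -0.5, -0.4]
finger_gap: 0.3
```

Request:
carry_out(
  moves=[
    [0,0,-0.15,0,0,0,1],
    [0,0,-0.15,0,0,0,1],
    [0,0,-0.15,0,0,0,1],
    [0,0,-0.15,0,0,0,1],
    [0,0,-0.1,0,0,0,1],
  ],
)

```text
time: 16.18
tool_pos: [641.4, 22.2, 77.1]
ee_rot: [-0.531, -0.467, 0.531, -0.467]
ft_force: [-0.1, -1.0, 1.0]
finger_gap: 0.3
```

```bash
python3 -c "from h import *; look(9,76,81,127)"
```

```text
t 16.175 board [81.9 75.1] 77.1 F [-0.1 -1.   1. ] gap 0.3
units [ 0.022 -0.019 -1.039]
```

View pics/m9.png

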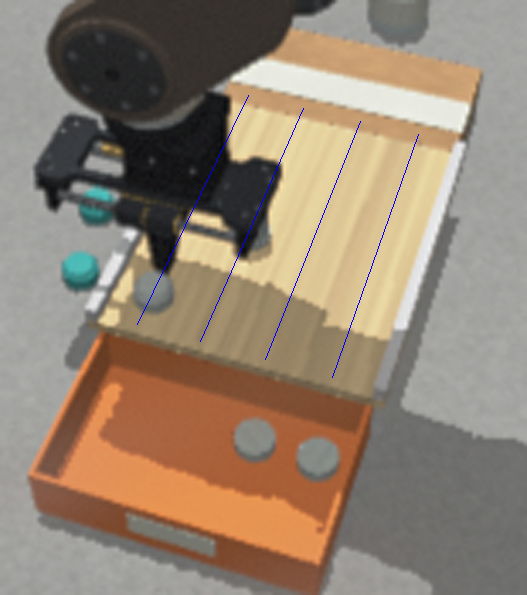

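Cap A (153,290) is centred on its lane. I'll push the last 52 mm.

Request:
carry_out(
  moves=[
    [0,0,-0.15,0,0,0,1],
    [0,0,-0.2,0,0,0,1],
    [0,0,-0.2,0,0,0,1],
    [0,0,-0.2,0,0,0,1],
    [0,0,-0.15,0,0,0,1],
  ],
)

```text
time: 16.85
tool_pos: [647.1, 67.1, 77.1]
ee_rot: [0.531, 0.467, -0.531, 0.467]
ft_force: [-0.7, -0.1, -0.3]
finger_gap: 0.4
```

Request:
carry_out(
  moves=[
    [0,0,-0.1,0,0,0,1],
    [0,0,-0.04,0,0,0,1],
    [0,0,0,0,0,0,1],
    [0,0,0,0,0,0,1],
    [0,0,0,0,0,0,1],
  ],
)

```text
time: 17.48
tool_pos: [648.0, 73.0, 77.1]
ee_rot: [-0.531, -0.467, 0.531, -0.467]
ft_force: [0.2, -0.3, -0.0]
finger_gap: 0.3
```

Request:
carry_out(
  moves=[
    [-0.6,0,0,0,0,0,1],
    [-0.8,0,0,0,0,0,1],
    [-0.8,0,0,0,0,0,1],
    [-0.3,0,0,0,0,0,1],
    [0,0,0,0,0,0,1],
  ],
)

```text
time: 18.1
tool_pos: [648.0, 73.2, 202.4]
ee_rot: [0.531, 0.467, -0.531, 0.467]
ft_force: [0.2, -0.2, -0.2]
finger_gap: 0.4
```

```bash
python3 -c "from h import *; look(10,76,81,127)
from bench import *
cv2.imwrite('pics/top10.png',grab_frame('top')['pixels'][:,:,::-1])"
```

```text
t 18.1 board [ 82.  126.5] 202.4 F [ 0.2 -0.2 -0.2] gap 0.4
units [ 2.528 -0.023 -0.01 ]
```

View pics/m10.png

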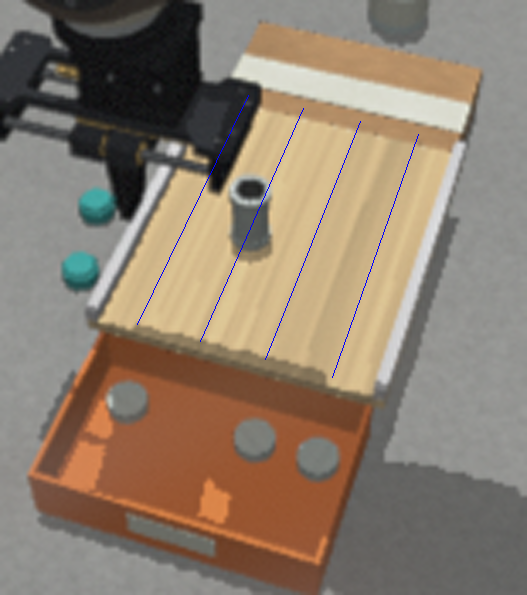

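View pics/s10.png

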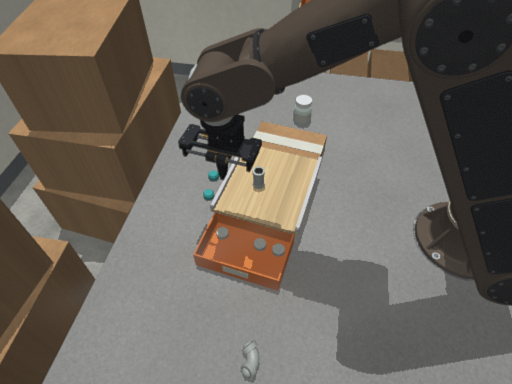

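View pics/top10.png

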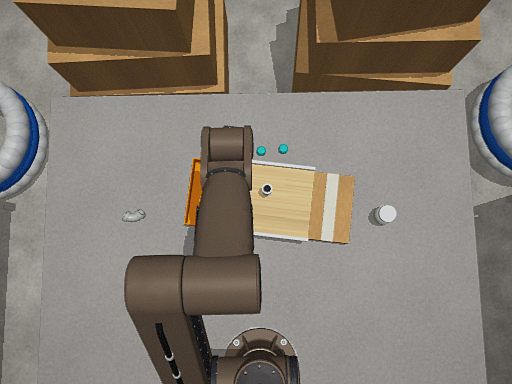

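All three caps are flat in the bin, at crop pixels (127,401), (254,439) and (318,459). The coupling, jar, elbow and turquoise pieces are at their first-frame pixels, and the arm is clear.

```bash
python3 - <<'E'
from h import *
for u,v in[(127,401),(254,439),(318,459)]:
    p=ray("side",(u+.5)/3.4-.5+185,(v+.5)/3.4-.5+115,24); print((RB.T@(p[:2]-C0)-[0,205]).round(1))
from bench import *
print(state()["qvel"].round(3)); print(job_done())
E
```

```text
[ 79.5 -29. ]
[-30.1 -27.4]
[-83.6 -25.9]
[ 0.001  0.01   0.002 -0.002  0.003 -0.001]
the job is handed in; nothing more can be done
None
```

All three steel caps are in the bin, and I handed the job in at about 18 s of the 64 s allowed. I swept each one along its own lane with the closed fingers, about 6 mm above the board, and none was pinched or lifted.

- **Caps:** at the last look they lay flat in the bin, at about (80, -29), (-30, -27) and (-84, -26) mm from its centre, assuming they rest on the bin floor. That is well inside the ±113 and ±73 mm limits.
- **Everything else:** the coupling still stands, and it, the jar, the elbow and the turquoise pieces showed no visible shift between the first and last pictures.
- **Robot:** the wrist force read about 1 N or less at the end of every move. The gripper finished about 200 mm above the bench, touching nothing.

No check failed or disagreed. The two cameras agreed to about 3 mm on the caps and coupling. In the last top picture the arm hid most of the bin, so the final cap positions come from the side camera only.

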